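# Size a jar sealing ring on the stepped gauge and file it

### The arm

A 7-joint arm with a two-finger parallel gripper is mounted at the origin on a cart in front of the work surface, level with it; the furniture and walls round the work are solid. World frame = base frame: x ahead of the robot, y to its left, z up, the work surface at z = 0. Lengths are in m, angles in rad, forces in N, time in s.
With the tool pointing down it reaches from about 0.4 to 0.75 m from the base axis. Payload 19.5 kg.
Tool frame: the origin (TCP) lies at the very end of the fingers, on their centre line; the grasp point (between the pads) lies behind it (manip.grasp_offset is the z of the grasp point in the tool frame, in m); z points along the fingers, y is the line along which they close (so a half turn about z gives the same grasp; the last joint's range is limited). The gripper opens to 85 mm and grips with 20 to 120 N. Pads are 22 mm wide; open, the fingers measure 114 mm over their backs; the gripper's body (76 mm by 85 mm) begins 54 mm behind the grasp point. The pads swing forward as they close: fully open they stand 13 mm farther back than shut.
Start: joints at [-1.21, 0.707, -0.028, 1.485, 0.022, 0.951, -0.075], TCP at [0.225, 0.529, 0.231] pointing down, gripper open.
Joint ranges: [-2.71, 2.71], [-0.32, 2.16], [-1.57, 1.52], [0, 2.45], [-1.46, 4.6], [0, 2.02], [-2.83, 2.83]. Speed limits (rad/s): [1.89, 1.89, 2.57, 2.57, 3.01, 3.01, 3.01].

### API

Orientations are given as [roll, pitch, yaw] about the fixed x, y, z axes, in that order (R = Rz(yaw) Ry(pitch) Rx(roll)).
In Python, from cell import manip, get_image, get_calibration gives the robot as it stands. The module is installed in compiled form; this text tells all that it offers.
- The arm moves only by the shell command python3 -m creep 'ROWS' [FORCE]. ROWS is JSON, a list of rows, each a list of 3 entries, a list of its own where there are three numbers: the shift along the tool's x, y, z in mm, then the turn, a rotation vector about the tool's x, y, z in rad, then the opening, from 0 (shut) to 1 (fully open). A call has 1 to 20 rows; each row shifts and turns the commanded pose from where the row before left it, along the tool's axes as they then stand; what a row does not reach is not made up. A row lasts 1/8 s, in which the tool goes at most 62.5 mm and 10.7 degrees, less where a joint would pass 70% of its speed; a pose out of reach is approached as far as the arm can. A call with a gripper value outside its range is refused whole. The fingers move at their own pace and stop on an object; FORCE is the grip in N (left out, the last holds). Time passes only in rows, so rows that do not move let the fingers close. It gives the time, the measured TCP pose, the force, the opening and the grip force at its end, in the units of the state.
- manip.read_state(): the state, without advancing time (a new reading comes with each control period).
- get_image(name): name is "side" or "top"; returns (picture, depth): 400x640x3 uint8, red, green, blue; 400x640 float32, m along the optical axis (not along the pixel's ray), 0 where there is no reading.
- get_calibration(name): a dict with "fovy" (degrees; the focal length in pixels is half the picture's height over the tangent of half this angle, whatever the lens; pixels are square), "cx", "cy" (the principal point, pixels), "R" (3x3) and "t" (3): a world point X has camera coordinates R X + t. Camera axes: x right, y down, z forward; pixel columns grow to the right and rows downward; lengths in m; the calibration is good to about 2 mm. A picture is of the moment at which its call begins. get_calibration takes no time and is no camera call.
- manip.close_job(): hands the job in; it is judged then, once.
The state is a dict: "time": time; "qpos": joint angles; "qvel": joint speeds; "tau": joint torques, N m; "tcp_pos": TCP position; "orientation": TCP orientation; "ft_force": force on the tool from outside, world axes, zero at the start; "wrist_torque": the same for the moment, N m; "gripper_width": finger opening in m; "grip_force": force on a finger pad.
Only numpy, scipy, OpenCV 4.12 (cv2) and the standard library are available. Lean on these libraries where they do the work, as an engineer would, in place of code of your own. Each camera call takes 0.05 s, during which the arm holds its last target. There are 200 camera calls.

### The job

Size the black sealing ring that lies in front, on the worktop: slide it down over the metal stepped gauge until it stops, let go so that it sits level on its step, and see how many lines the step under it bears (one, two or three). Then take it off again and lay it flat in the middle of the wooden tile that has as many raised bars. Leave the two other rings at the back and the tumbler, coffee press and cup where they are.

Things in the scene. Friction and masses are not known exactly. Their poses are not given: they have to be found in the camera images.
- gauge: fixed aluminium ring gauge, a round stepped taper 80 mm high with a foot 66 mm across and 5 mm high. Origin: centre of its underside, z up its axis. Diameters from top to bottom: tip 14 widening to 25 mm, then 34 to 37, then 46 to 49, then 60 mm. A ring stops with its underside on one of three level seats, with 1.5 mm play all round
- seat1 (a point): on the gauge's axis at the level seat 60 mm above the gauge's origin, where the ring of 28 mm bore stops; the step just under this seat bears 1 dark line round it: size 1
- seat2 (a point): on the gauge's axis at the level seat 42 mm above the gauge's origin, where the ring of 40 mm bore stops; the step just under this seat bears 2 dark lines round it: size 2
- seat3 (a point): on the gauge's axis at the level seat 24 mm above the gauge's origin, where the ring of 52 mm bore stops; the step just under this seat bears 3 dark lines round it: size 3
- ring_p: one of three black rubber rings alike from outside: 64 mm outer diameter, 18 mm high, about 60 g; bore 28, 40 or 52 mm, which one is not told. Origin: centre of the underside, z up. The ring to size is the one in front (x below 0.6 m); the two at the back (x about 0.7 m) are left alone
- ring_q: one of three black rubber rings alike from outside: 64 mm outer diameter, 18 mm high, about 60 g; bore 28, 40 or 52 mm, which one is not told. Origin: centre of the underside, z up. The ring to size is the one in front (x below 0.6 m); the two at the back (x about 0.7 m) are left alone
- ring_r: one of three black rubber rings alike from outside: 64 mm outer diameter, 18 mm high, about 60 g; bore 28, 40 or 52 mm, which one is not told. Origin: centre of the underside, z up. The ring to size is the one in front (x below 0.6 m); the two at the back (x about 0.7 m) are left alone
- tile1: fixed flat wooden tile, 80 x 70 mm, 8 mm thick, with 1 short raised dark bar on its back strip: size 1. Origin: underside, below the centre of its plain 70 x 70 mm pad, whose top is 8 mm above the origin; the ring belongs in the middle of this pad. The strip with the bars (3 mm higher) lies 35 to 45 mm from the origin to the tile's +x, away from the robot
- tile2: fixed flat wooden tile, 80 x 70 mm, 8 mm thick, with 2 short raised dark bars on its back strip: size 2. Origin: underside, below the centre of its plain 70 x 70 mm pad, whose top is 8 mm above the origin; the ring belongs in the middle of this pad. The strip with the bars (3 mm higher) lies 35 to 45 mm from the origin to the tile's +x, away from the robot
- tile3: fixed flat wooden tile, 80 x 70 mm, 8 mm thick, with 3 short raised dark bars on its back strip: size 3. Origin: underside, below the centre of its plain 70 x 70 mm pad, whose top is 8 mm above the origin; the ring belongs in the middle of this pad. The strip with the bars (3 mm higher) lies 35 to 45 mm from the origin to the tile's +x, away from the robot
- tumbler: clear glass tumbler standing upside down, 69 mm diameter, 100 mm high, at the back right; origin: centre of the underside. Bystander
- press: black and glass coffee press with a side handle, 59 x 75 mm, 122 mm high, at the back left near the sink; origin: centre of the underside. Bystander
- cup: small patterned coffee cup with a handle, 56 mm high, at the front left before the sink; origin: centre of the underside. Bystander

How it is judged:
On the way:
1. the front ring sits let go, at rest and level on the gauge, down on its seat (within 3 mm in height); the other two rings are still at the back (((z of ring_p in the frame of gauge between 0.057 and 0.063 m and horizontal distance between ring_p and gauge below 0.005 m and angle between ring_p's own z axis and vertical below 0.08 rad and contact force between the fingers and ring_p below 0.3 N and linear speed of ring_p below 0.02 m/s and world x of each of ring_q, ring_r above 0.65 m) or (z of ring_q in the frame of gauge between 0.039 and 0.045 m and horizontal distance between ring_q and gauge below 0.005 m and angle between ring_q's own z axis and vertical below 0.08 rad and contact force between the fingers and ring_q below 0.3 N and linear speed of ring_q below 0.02 m/s and world x of each of ring_p, ring_r above 0.65 m) or (z of ring_r in the frame of gauge between 0.021 and 0.027 m and horizontal distance between ring_r and gauge below 0.005 m and angle between ring_r's own z axis and vertical below 0.08 rad and contact force between the fingers and ring_r below 0.3 N and linear speed of ring_r below 0.02 m/s and world x of each of ring_p, ring_q above 0.65 m))), for 0.2 s.
At the end, for the whole second after the job is handed in: The front ring lies flat, let go and at rest on the tile whose number of bars is that of the lines on its step (28 mm bore: one; 40 mm: two; 52 mm: three), its centre within 12 mm of the pad's centre; the other two rings are still at the back (x beyond 0.65 m) (((horizontal distance between ring_p and tile1 below 0.012 m and z of ring_p in the frame of tile1 between 0.006 and 0.0105 m and angle between ring_p's own z axis and vertical below 0.08 rad and linear speed of ring_p below 0.02 m/s and contact force between the fingers and ring_p below 0.3 N and world x of each of ring_q, ring_r above 0.65 m) or (horizontal distance between ring_q and tile2 below 0.012 m and z of ring_q in the frame of tile2 between 0.006 and 0.0105 m and angle between ring_q's own z axis and vertical below 0.08 rad and linear speed of ring_q below 0.02 m/s and contact force between the fingers and ring_q below 0.3 N and world x of each of ring_p, ring_r above 0.65 m) or (horizontal distance between ring_r and tile3 below 0.012 m and z of ring_r in the frame of tile3 between 0.006 and 0.0105 m and angle between ring_r's own z axis and vertical below 0.08 rad and linear speed of ring_r below 0.02 m/s and contact force between the fingers and ring_r below 0.3 N and world x of each of ring_p, ring_q above 0.65 m))); the robot touches nothing.
It fails at once if the tumbler, coffee press or cup is moved more than 30 mm or tipped (distance of any of tumbler, cup, press from where it was at the start of the episode above 0.03 m or angle between any of tumbler, cup, press's own z axis and vertical above 0.3 rad).
It fails at once if a ring at the back is moved more than 30 mm while it lies there ((distance of ring_p from where it was at the start of the episode above 0.03 m and world x of ring_p above 0.65 m) or (distance of ring_q from where it was at the start of the episode above 0.03 m and world x of ring_q above 0.65 m) or (distance of ring_r from where it was at the start of the episode above 0.03 m and world x of ring_r above 0.65 m)).
It also fails if it takes over 43 s, if anything falls off the work surface, if the arm or the gripper's body presses on something with over 40 N, if the wrist force passes 120 N, or if a joint passes its speed limit or range.

## Working session

There is one attempt and no reset: what is moved stays moved. The work goes in short steps, Python scripts to look and compute and a shell command to move; the robot and the scene stay as the last step left them, time stands still between calls to the robot, and variables do not carry over. Pictures are saved under pics/ and viewed, at most 10 in all, crops included, and the job is handed in when it is done.

```bash
mkdir -p pics; cat > h.py <<'E'
import numpy as np,cv2
from cell import manip,get_image,get_calibration
from scipy.spatial.transform import Rotation as Ro
def cloud(n):
    im,d=get_image(n);c=get_calibration(n);f=200/np.tan(np.radians(c["fovy"])/2)
    v,u=np.mgrid[:400,:640]
    P=np.stack([(u-c["cx"])*d/f,(v-c["cy"])*d/f,d],-1)
    return im,d,(P-np.array(c["t"]))@np.array(c["R"])
def save(n,im,box=None,s=1):
    if box: im=im[box[1]:box[3],box[0]:box[2]]
    cv2.imwrite(n,cv2.resize(im,None,fx=s,fy=s,interpolation=cv2.INTER_CUBIC)[:,:,::-1])
E
python3 - <<'E'
from h import *
s=manip.read_state();print(s,manip.grasp_offset)
for n in("side","top"):
    im,d,W=cloud(n);save(f"pics/{n}0.png",im);np.savez(n+"0",im=im,d=d,W=W)
    c=get_calibration(n);print(n,c["fovy"],c["cx"],c["cy"],-np.array(c["R"]).T@c["t"],(d>0).mean())
E
```

```text
{'time': 0.0, 'qpos': array([-1.20968371,  0.70709359, -0.0276154 ,  1.48498482,  0.02201642,
        0.95089196, -0.07552773]), 'qvel': array([ 2.72590139e-04, -4.15179950e-05, -2.21421740e-04, -8.35497598e-05,
       -1.35669338e-03,  1.13426660e-03,  1.48591115e-03]), 'tau': array([-6.18214199e-05, -8.83213449e+01,  1.23457152e+00, -2.36151123e+01,
        1.69107481e-02,  6.85533989e-03, -1.09845564e-05]), 'tcp_pos': array([0.2253091 , 0.52874082, 0.23083622]), 'orientation': array([-3.14051900e+00,  4.84336919e-05,  2.73876051e+00]), 'ft_force': array([ 0.54809041, -0.33997886,  0.47750097]), 'wrist_torque': array([-0.00739719, -0.00119481,  0.01648759]), 'grip_force': 0.0, 'gripper_width': 0.08562498664874998} -0.0187
side 56.130415644006135 323.54251451304873 198.8697423904332 [ 0.50848544 -0.33922305  0.82045867] 0.99560546875
top 44.163488075529095 316.08739338629954 196.14751335013528 [0.2196051  0.145096   1.50634276] 0.82305859375
```

View pics/side0.png

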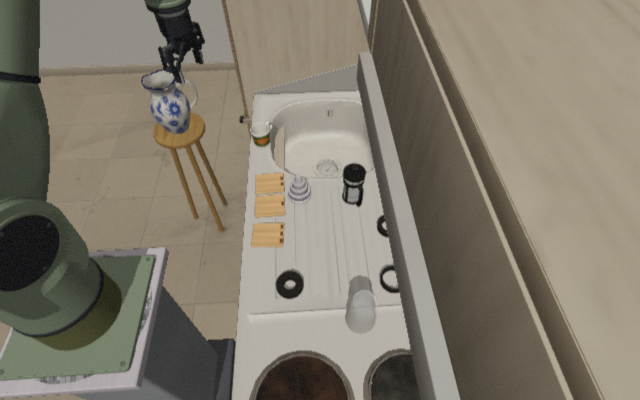

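View pics/top0.png

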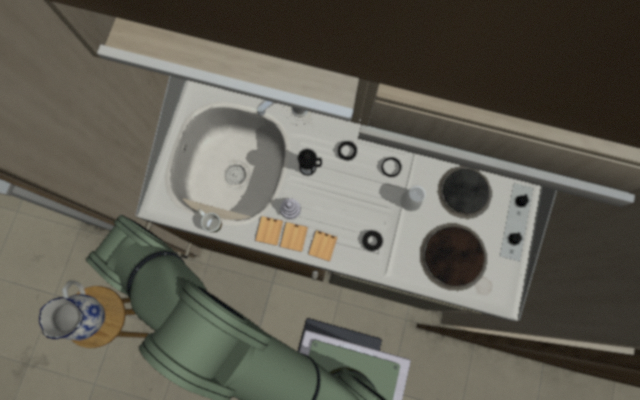

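The side view shows the front ring at (290,284), the gauge at (299,188) and the tiles at (270,183), (270,206) and (268,235). In the top view the ring is at (372,240), the gauge at (290,208) and the tiles at (268,231), (293,236) and (323,245).

```bash
python3 - <<'E'
from h import *
D={n:np.load(n+"0.npz") for n in("side","top")}
T={"side":dict(ring=(290,284,22),gauge=(299,188,20),ta=(270,183,17),tb=(270,206,17),tc=(268,235,19)),
 "top":dict(ring=(372,240,16),gauge=(290,208,15),ta=(268,231,15),tb=(293,236,15),tc=(323,245,17))}
for n in D:
  W,im=D[n]["W"],D[n]["im"].astype(int)
  t=W[D[n]["d"]>0];t=t[(abs(t[:,2])<.02)&(t[:,0]>.4)&(t[:,0]<.7)&(t[:,1]<.2)&(t[:,1]>-.4)];print(n,"table z",np.median(t[:,2]))
  for k,(u,v,r) in T[n].items():
    P=W[v-r:v+r,u-r:u+r].reshape(-1,3);C=im[v-r:v+r,u-r:u+r].reshape(-1,3)
    if k=="ring": m=(C.sum(1)<150)&(P[:,2]>.012)
    elif k=="gauge": m=(P[:,2]>.003)&(P[:,2]<.1)&(C[:,0]-C[:,2]<40)
    else: m=(C[:,0]-C[:,2]>50)&(P[:,2]>.003)
    Q=P[m]
    print(k,m.sum(),"mean",Q.mean(0).round(4),"lo",np.percentile(Q,1,0).round(4),"hi",np.percentile(Q,99,0).round(4))
    if k=="gauge":
      for a,b in((.065,.085),(.05,.065),(.035,.05),(.015,.03)):
        q=Q[(Q[:,2]>a)&(Q[:,2]<b)]; print(a,len(q),q.mean(0).round(4),q.min(0).round(4),q.max(0).round(4))
    if k[0]=="t": print(" rect",[np.round(x,4) for x in cv2.minAreaRect(Q[:,:2].astype(np.float32)*1000)])
im=D["side"]["im"]
a=cv2.resize(im[165:255,240:320],None,fx=6,fy=6,interpolation=cv2.INTER_CUBIC)
save("pics/crop1.png",a)
E
```

```text
side table z 0.00026698926191100653
ring 403 mean [0.4595 0.0288 0.0197] lo [0.4312 0.002  0.0132] hi [0.4884 0.0589 0.0209]
gauge 506 mean [0.4887 0.2886 0.0361] lo [0.448  0.2706 0.0035] hi [0.5191 0.3153 0.0801]
0.065 56 [0.4883 0.2983 0.074 ] [0.4783 0.2906 0.0655] [0.4995 0.3082 0.0827]
0.05 83 [0.4889 0.2938 0.0589] [0.4724 0.2837 0.0501] [0.5046 0.315  0.0647]
0.035 111 [0.4891 0.2899 0.0421] [0.4658 0.2772 0.0356] [0.5118 0.3153 0.0499]
0.015 137 [0.4888 0.2849 0.0232] [0.4594 0.2703 0.015 ] [0.5171 0.315  0.0299]
ta 666 mean [0.4079 0.3283 0.0116] lo [0.369  0.2831 0.0038] hi [0.445  0.3775 0.0123]
 rect [array([434.5685,  18.9987]), array([ 81.4688, 726.9861]), np.float64(5.2649)]
tb 722 mean [0.4076 0.2707 0.0089] lo [0.3698 0.2323 0.0035] hi [0.4473 0.3209 0.0117]
 rect [array([435.3851,  -8.1827]), array([ 81.6965, 673.0908]), np.float64(5.5318)]
tc 740 mean [0.4057 0.1708 0.0112] lo [0.3672 0.1392 0.0037] hi [0.4445 0.2318 0.0132]
 rect [array([431.6459, -54.3457]), array([ 86.1422, 583.7955]), np.float64(6.7013)]
top table z 0.0011908692096577428
ring 165 mean [0.4541 
[... 286 characters left out ...]
 ] [0.5041 0.3159 0.0649]
0.035 68 [0.4795 0.2956 0.0418] [0.4635 0.2754 0.0358] [0.5092 0.3212 0.0481]
0.015 99 [0.4798 0.2964 0.024 ] [0.4571 0.2697 0.0153] [0.5164 0.3284 0.0296]
ta 526 mean [0.4005 0.3397 0.0313] lo [0.2196 0.1451 0.0033] hi [0.4421 0.3763 1.5063]
 rect [array([316.559 , 277.3448]), array([314.359 ,  93.4752]), np.float64(37.1943)]
tb 561 mean [0.4066 0.2694 0.0142] lo [0.3686 0.2325 0.0032] hi [0.444  0.3213 0.0172]
 rect [array([328.6908, 237.8582]), array([272.1383,  89.2125]), np.float64(22.2263)]
tc 519 mean [0.4014 0.1733 0.0229] lo [0.3645 0.1403 0.0033] hi [0.4399 0.2071 0.0187]
 rect [array([346.9318, 149.9977]), array([238.8862,  88.7569]), np.float64(22.5869)]
```

View pics/crop1.png

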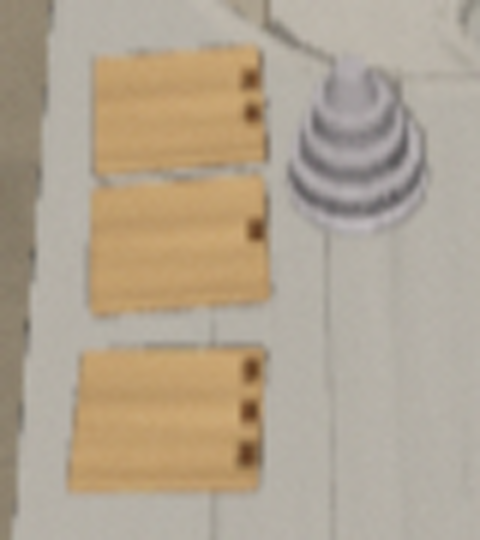

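The crop shows the tile bars: the far tile (crop 180,110) has two, the middle tile (180,240) has one and the near tile (170,420) has three. The gauge is at (355,150). Next I'll refine the positions by matching silhouettes in both cameras.

```bash
cat >> h.py <<'E'
from scipy.optimize import fsolve
def proj(n,X):
    c=get_calibration(n);f=200/np.tan(np.radians(c["fovy"])/2);p=X@np.array(c["R"]).T+c["t"]
    return p[:,:2]/p[:,2:]*f+[c["cx"],c["cy"]]
def cyl(prof):
    a=np.linspace(0,2*np.pi,60)
    return np.concatenate([np.c_[r*np.cos(a),r*np.sin(a),0*a+z] for z,r in prof])
def hc(p):
    m=cv2.moments(cv2.convexHull(np.float32(p)));return np.array([m["m10"],m["m01"]])/m["m00"]
def comp(mask,u,v):
    k,l,s,c=cv2.connectedComponentsWithStats(mask.astype(np.uint8))
    d=[np.hypot(*(c[i]-[u,v])) if s[i,4]>60 else 1e9 for i in range(1,k)]
    q=np.argwhere(l==1+np.argmin(d))[:,::-1]
    return q
def locate(n,model,q,x0):
    # pixel areas: expand corners by half a pixel
    q=np.concatenate([q+[a,b] for a in(-.5,.5) for b in(-.5,.5)]);t=hc(q)
    s=fsolve(lambda x:hc(proj(n,model+[x[0],x[1],0]))-t,x0)
    A=cv2.contourArea(cv2.convexHull(np.float32(q)))/cv2.contourArea(cv2.convexHull(np.float32(proj(n,model+[s[0],s[1],0]))))
    return s.round(4),round(A,3)
RING=cyl([(0,.032),(.018,.032)]);GA=cyl([(.004,.033),(.005,.033),(.024,.03),(.042,.0245),(.06,.0185),(.08,.007)])
E
python3 - <<'E'
from h import *
T={"side":dict(ring=(290,284),gauge=(299,188),ta=(270,183),tb=(270,206),tc=(268,235)),
 "top":dict(ring=(372,240),gauge=(290,208),ta=(268,231),tb=(293,236),tc=(323,245))}
TILE=np.array([[x,y,z] for x in(-.035,.045) for y in(-.035,.035) for z in(.0,.008)])
out=[]
for n in T:
  D=np.load(n+"0.npz");W,im,d=D["W"],D["im"].astype(int),D["d"]
  for k,(u,v) in T[n].items():
    wood=im[...,0]-im[...,2]>45
    if k=="ring": m=im.sum(2)<170;M=RING
    elif k=="gauge": m=(W[...,2]>.004)&(W[...,2]<.1)&(d>0)&~wood;M=GA
    else: m=wood&(W[...,2]<.05)&(d>0);M=TILE
    yy,xx=np.mgrid[:400,:640]
    r=24 if n=="side" else 20
    m&=(abs(xx-u)<r)&(abs(yy-v)<r)
    if k[0]=="t": m=cv2.erode(m.astype(np.uint8),np.ones((2,2)))>0
    try: 
      q=comp(m,u,v); print(n,k,len(q),q.min(0),q.max(0),locate(n,M,q,[.45,.2]))
    except Exception as e: print(n,k,e)
# ring bore, from both views
for n,(u,v) in dict(side=(290,284),top=(372,240)).items():
  im=np.load(n+"0.npz")["im"];out.append(cv2.resize(im[v-20:v+20,u-20:u+20],(400,400),interpolation=cv2.INTER_CUBIC))
save("pics/ring.png",np.hstack(out))
E
```

```text
side ring 464 [276 271] [302 297] (array([0.4591, 0.0329]), 0.901)
side gauge 490 [288 174] [310 202] (array([0.4886, 0.3022]), 1.009)
side ta 486 [257 174] [283 193] (array([0.4029, 0.3439]), 0.855)
side tb 577 [256 195] [284 217] (array([0.4045, 0.2654]), 0.892)
side tc 681 [252 224] [283 246] (array([0.4013, 0.1733]), 0.882)
top ring 197 [363 231] [381 249] (array([0.458 , 0.0325]), 0.818)
top gauge 342 [280 198] [302 219] (array([0.4885, 0.2984]), 1.123)
top ta 472 [257 218] [282 244] (array([0.3991, 0.3427]), 0.904)
top tb 498 [282 224] [306 250] (array([0.4009, 0.2643]), 0.902)
top tc 484 [310 232] [336 260] (array([0.45, 0.2 ]), 0.925)h.py:29: RuntimeWarning: The iteration is not making good progress, as measured by the 
 improvement from the last ten iterations.
  s=fsolve(lambda x:hc(proj(n,model+[x[0],x[1],0]))-t,x0)
```

View pics/ring.png

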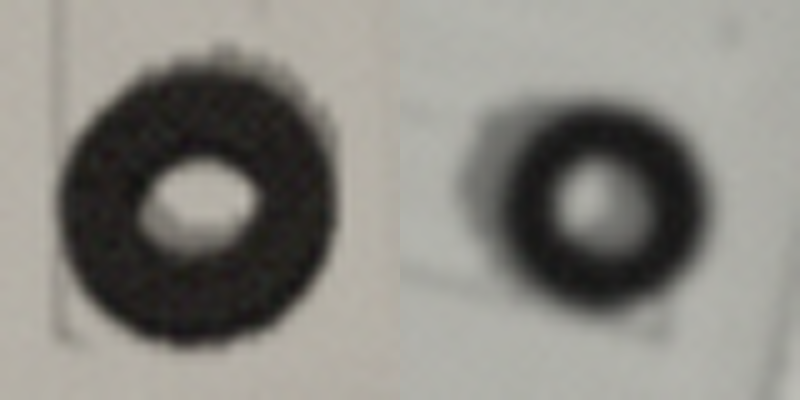

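The ring's bore looks like 28 mm, about 0.44 of the outer diameter in the side view. The gauge will confirm it. Moving above the ring now.

```bash
python3 -m creep '[[[0,0,0],[0,0,-0.1343],1],[[0,0,0],[0,0,-0.1343],1],[[0,0,0],[0,0,-0.1343],1],[[-18,-38,8],[0,0,0],1],[[-18,-38,8],[0,0,0],1],[[-18,-38,8],[0,0,0],1],[[-18,-38,8],[0,0,0],1],[[-18,-38,8],[0,0,0],1],[[-18,-38,8],[0,0,0],1],[[-18,-38,8],[0,0,0],1],[[-18,-38,8],[0,0,0],1],[[-18,-38,8],[0,0,0],1],[[-18,-38,8],[0,0,0],1],[[-18,-38,8],[0,0,0],1],[[-18,-38,8],[0,0,0],1],[[-18,-38,8],[0,0,0],1],[[0,0,0],[0,0,0],1],[[0,0,0],[0,0,0],1]]' 40
```

```text
time: 2.35
tcp_pos: [0.4592, 0.0355, 0.1273]
orientation: [3.141, -0.0, -3.141]
ft_force: [0.9, -0.1, 0.4]
gripper_width: 0.0854
grip_force: 0.0
```

```bash
python3 -m creep '[[[0,-1,25],[0,0,0],1],[[0,-1,25],[0,0,0],1],[[0,-1,25],[0,0,0],1],[[0,0,25],[0,0,0],1],[[0,0,15],[0,0,0],1],[[0,0,10],[0,0,0],1],[[0,0,0],[0,0,0],1],[[0,0,0],[0,0,0],1]]'
python3 - <<'E'
from h import *
im,d,W=cloud("side");np.savez("s1",im=im,d=d,W=W)
save("pics/s1.png",im,(240,220,340,310),6)
E
```

```text
time: 3.35
tcp_pos: [0.4596, 0.0322, 0.0028]
orientation: [3.142, 0.001, -3.141]
ft_force: [-0.9, -0.1, 0.0]
gripper_width: 0.0852
grip_force: 0.0
```

View pics/s1.png

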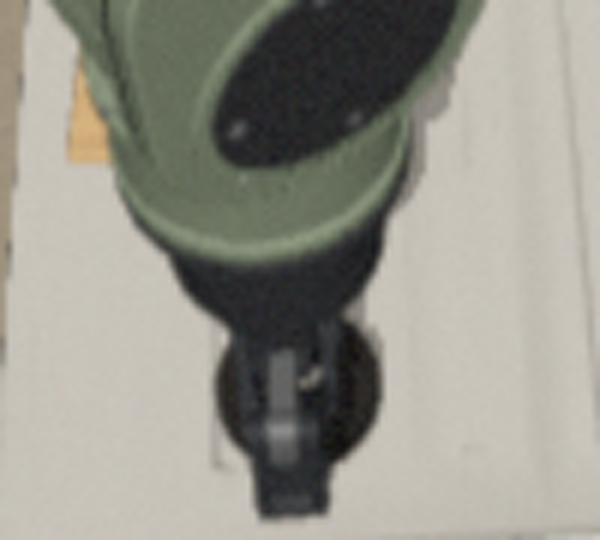

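```bash
python3 -m creep '[[[0,0,4],[0,0,0],1],[[0,0,0],[0,0,0],0.6],[[0,0,0],[0,0,0],0.4],[[0,0,0],[0,0,0],0.4],[[0,0,0],[0,0,0],0.4],[[0,0,0],[0,0,0],0.4],[[0,0,0],[0,0,0],0.4]]' 40
```

```text
time: 4.28
tcp_pos: [0.4594, 0.0319, -0.0012]
orientation: [-3.141, 0.0, 3.141]
ft_force: [-2.0, 0.3, 13.3]
gripper_width: 0.0624
grip_force: 40.4
```

```bash
python3 -m creep '[[[0,0,-10],[0,0,0],0.4],[[0,0,-25],[0,0,0],0.4],[[0,0,-30],[0,0,0],0.4],[[0,0,-30],[0,0,0],0.4],[[0,0,-25],[0,0,0],0.4],[[-3.2,20,0],[0,0,0],0.4],[[-3.2,32,0],[0,0,0],0.4],[[-3.2,35,0],[0,0,0],0.4],[[-3.2,35,0],[0,0,0],0.4],[[-3.2,35,0],[0,0,0],0.4],[[-3.2,35,0],[0,0,0],0.4],[[-3.2,32,0],[0,0,0],0.4],[[-3.2,25,0],[0,0,0],0.4],[[-3.2,19,0],[0,0,0],0.4],[[0,0,0],[0,0,0],0.4],[[0,0,0],[0,0,0],0.4]]'
python3 - <<'E'
from h import *
im,d,W=cloud("side");np.savez("s2",im=im,d=d,W=W);im2,d2,W2=cloud("top");np.savez("t2",im=im2,d=d2,W=W2)
a=cv2.resize(im[140:220,260:340],(400,400),interpolation=cv2.INTER_CUBIC);b=cv2.resize(im2[170:250,250:330],(400,400),interpolation=cv2.INTER_CUBIC)
save("pics/s2.png",np.hstack([a,b]))
E
```

```text
time: 6.28
tcp_pos: [0.4882, 0.2991, 0.1185]
orientation: [-3.141, -0.0, 3.141]
ft_force: [-0.0, 0.4, -0.0]
gripper_width: 0.0621
grip_force: 44.1
```

View pics/s2.png

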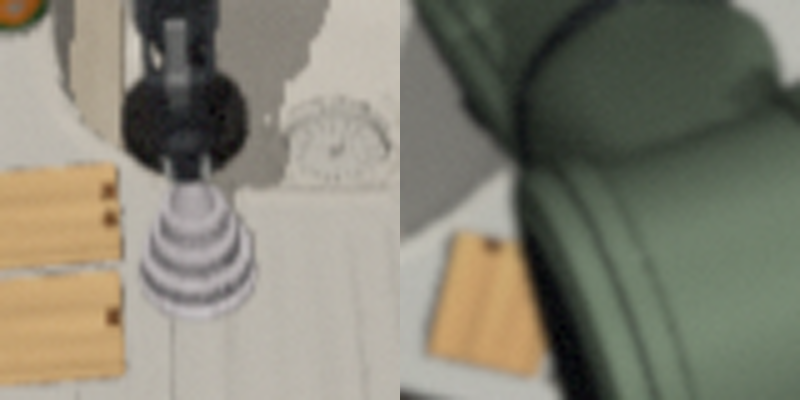

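The ring hangs level in the gripper, spanning columns 122–248 of the left crop. The gauge spans 140–257 below it. Checking the alignment numerically.

```bash
python3 - <<'E'
from h import *
for y in(.298,.301): 
  p=proj("side",RING+[.4886,y,.1197]);print(p.min(0),p.max(0)); g=proj("side",GA+[.4886,y,0]);print(g.min(0),g.max(0))
D=np.load("s2.npz");im,W=D["im"].astype(int),D["W"]
m=(W[...,2]>.105)&(W[...,2]<.145)&(im.sum(2)<150)&(abs(W[...,1]-.3)<.05)&(abs(W[...,0]-.488)<.05)
v,u=np.nonzero(m);print(u.min(),u.max(),v.min(),v.max());P=W[m];t=P[P[:,2]>.131];print(np.percentile(P,[1,99],0),np.percentile(t,[1,50,99],0))
for s in(-1,1):
  q=P[(P[:,0]-.488)*s>.014];q=q[q[:,2]>.128];print(s,np.median(q,0),len(q))
E
```

```text
[283.55905618 152.02487325] [309.63585447 175.94399739]
[287.01425143 174.5356239 ] [310.99745433 204.19653231]
[283.55506001 151.17089578] [309.58199715 175.02069585]
[287.00462022 173.66695795] [310.94601052 203.30614324]
285 308 150 175
[[0.45996493 0.25497145 0.12467873]
 [0.51666433 0.33153769 0.14363543]] [[0.46002476 0.25465147 0.13127596]
 [0.49914024 0.29028818 0.13737744]
 [0.51670265 0.33154085 0.14386812]]
-1 [0.46737019 0.28872351 0.13691723] 69
1 [0.50861256 0.29292542 0.13725569] 82
```

```bash
python3 -m creep '[[[-0.4,1,10],[0,0,0],0.4],[[0,0,10],[0,0,0],0.4],[[0,0,10],[0,0,0],0.4],[[0,0,8],[0,0,0],0.4],[[0,0,7],[0,0,0],0.4],[[0,0,5],[0,0,0],0.4],[[0,0,4],[0,0,0],0.4],[[0,0,3],[0,0,0],0.4],[[0,0,0],[0,0,0],0.4]]'
```

```text
time: 7.5
tcp_pos: [0.4886, 0.3009, 0.0612]
orientation: [-3.141, -0.0, -3.142]
ft_force: [-0.3, -0.9, -0.6]
gripper_width: 0.0624
grip_force: 44.1
```

```bash
python3 -m creep '[[[0,0,1.5],[0,0,0],0.4],[[0,0,1.5],[0,0,0],0.4],[[0,0,0],[0,0,0],0.4]]'
```

```text
time: 7.88
tcp_pos: [0.4887, 0.301, 0.0589]
orientation: [3.141, 0.001, -3.142]
ft_force: [-1.4, -1.9, 11.5]
gripper_width: 0.0624
grip_force: 45.1
```

Contact came at the seat1 height, so I'm letting go.

```bash
python3 -m creep '[[[0,0,-0.7],[0,0,0],0.75],[[0,0,0],[0,0,0],0.85],[[0,0,0],[0,0,0],1],[[0,0,0],[0,0,0],1],[[0,0,-25],[0,0,0],1],[[0,0,-30],[0,0,0],1],[[0,0,-40],[0,0,0],1],[[0,0,-40],[0,0,0],1],[[0,0,0],[0,0,0],1]]'
python3 - <<'E'
from h import *
im,d,W=cloud("side");np.savez("s3",im=im,d=d,W=W)
save("pics/s3.png",im,(250,140,350,215),8)
m=(im.astype(int).sum(2)<150)&(abs(W[...,1]-.3)<.045)&(abs(W[...,0]-.488)<.045)&(W[...,2]>.02)&(W[...,2]<.11)
P=W[m];print(len(P),np.percentile(P,[1,50,99],0).round(4))
t=P[P[:,2]>.074];A=np.c_[t[:,:2]-[.4886,.3],np.ones(len(t))];print(np.linalg.lstsq(A,t[:,2],rcond=None)[0])
E
```

```text
time: 9.0
tcp_pos: [0.4894, 0.3016, 0.1965]
orientation: [3.139, 0.003, 3.142]
ft_force: [-0.3, -0.1, -0.6]
gripper_width: 0.0853
grip_force: 0.0
302 [[0.4608 0.2695 0.0637]
 [0.4888 0.289  0.0774]
 [0.5175 0.3247 0.0812]]
[-0.01046543  0.00247607  0.07774187]
```

View pics/s3.png

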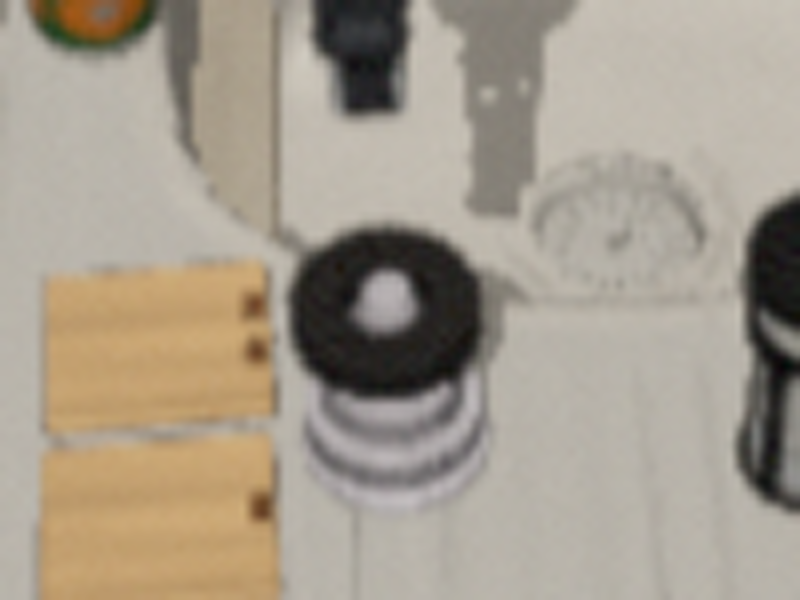

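The ring sits level on seat1: its top is at about 77.7 mm, so its underside is at 60 mm. At crop (385,310) the two- and three-line steps are free below it. It is size 1, so it goes to the middle tile, whose single bar is at crop (262,507).

```bash
python3 -m creep '[[[0,0,40],[0,0,0],1],[[0,0,40],[0,0,0],1],[[0,0,30],[0,0,0],1],[[0,0,17],[0,0,0],1],[[0,0,8],[0,0,0],1],[[0,0,1],[0,0,0],0.6],[[0,0,0],[0,0,0],0.4],[[0,0,0],[0,0,0],0.4],[[0,0,0],[0,0,0],0.4],[[0,0,0],[0,0,0],0.4],[[0,0,0],[0,0,0],0.4]]' 40
```

```text
time: 10.42
tcp_pos: [0.4889, 0.3011, 0.0589]
orientation: [3.141, 0.001, -3.142]
ft_force: [-1.9, -1.8, 8.1]
gripper_width: 0.062
grip_force: 43.9
```

```bash
python3 -m creep '[[[0,0,-8],[0,0,0],0.4],[[0,0,-15],[0,0,0],0.4],[[0,0,-20],[0,0,0],0.4],[[0,0,-15],[0,0,0],0.4],[[15,-6,0],[0,0,0],0.4],[[28,-12,0],[0,0,0],0.4],[[28,-12,0],[0,0,0],0.4],[[15,-5.5,0],[0,0,0],0.4],[[0,0,0],[0,0,0],0.4],[[0,0,25],[0,0,0],0.4],[[0,0,25],[0,0,0],0.4],[[0,0,25],[0,0,0],0.4],[[0,0,15],[0,0,0],0.4],[[0,0,8],[0,0,0],0.4],[[0,0,5],[0,0,0],0.4],[[0,0,0],[0,0,0],0.4]]'
```

```text
time: 12.42
tcp_pos: [0.4027, 0.2655, 0.0132]
orientation: [3.142, 0.0, -3.142]
ft_force: [0.4, -0.4, -0.2]
gripper_width: 0.0623
grip_force: 43.9
```

Ring underside is at about 14 mm. I'll go down until it touches.

```bash
python3 -m creep '[[[0,0,3],[0,0,0],0.4],[[0,0,2],[0,0,0],0.4],[[0,0,1],[0,0,0],0.4],[[0,0,0],[0,0,0],0.4]]'
```

```text
time: 12.92
tcp_pos: [0.4026, 0.2655, 0.007]
orientation: [-3.142, -0.0, -3.142]
ft_force: [0.3, -0.5, -1.2]
gripper_width: 0.0621
grip_force: 43.9
```

```bash
python3 -m creep '[[[0,0,0],[0,0,0],0.75],[[0,0,0],[0,0,0],0.85],[[0,0,0],[0,0,0],1],[[0,0,0],[0,0,0],1],[[0,0,-25],[0,0,0],1],[[0,0,-40],[0,0,0],1],[[0,0,-50],[0,0,0],1],[[0,0,-50],[0,0,0],1],[[0,0,0],[0,0,0],1],[[0,0,0],[0,0,0],1]]'
python3 - <<'E'
from h import *
im,d,W=cloud("side")
save("pics/s4.png",im,(240,165,320,255),6)
m=(im.astype(int).sum(2)<150)&(abs(W[...,1]-.2655)<.045)&(abs(W[...,0]-.4026)<.036)&(W[...,2]>.005)&(W[...,2]<.05)
P=W[m];print(len(P),np.percentile(P,[1,50,99],0).round(4))
E
```

```text
time: 14.18
tcp_pos: [0.4025, 0.2653, 0.1716]
orientation: [-3.141, -0.0, -3.142]
ft_force: [-0.3, 0.6, 0.2]
gripper_width: 0.0853
grip_force: 0.0
318 [[0.3754 0.2342 0.0122]
 [0.403  0.2578 0.0252]
 [0.4319 0.2896 0.0286]]
```

View pics/s4.png

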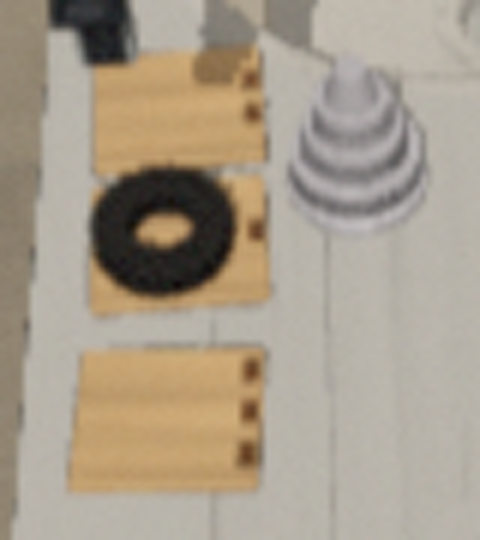

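The ring lies flat on the one-bar tile. It is centred at about crop (163,230), and the pad spans about 90–245 by 180–305, so it is off by only a few millimetres. The gripper is clear.

```bash
python3 -c "from cell import manip;print(manip.close_job())"
```

```text
the job is handed in; nothing more can be done
None
```

The front ring stopped level on seat1 (one line, size 1), and I laid it flat on the one-bar tile, a few millimetres off centre by the last picture. I handed the job in at about 14 s; no verdict came back.

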